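Mount a ring sample on the projector's stud fixture

TASK

Get the sample ready for the optical projector: put the larger of the two aluminium rings over the fixture's stud so that it lies flat on the plate, and then set the knobbed hold-down cap over the stud so that it sits squarely on top of that ring. Leave the smaller ring where it is.

Things in the scene. Friction and masses are not known exactly. Their poses are not given: they have to be found in the camera images.
- fixture: dark steel base plate 150 x 120 x 14 mm, fixed to the table, with one bright metal stud standing upright at its centre: the stud is 20 mm in diameter for the first 30 mm above the plate, then tapers to 6 mm across at its tip, 42 mm above the plate. Origin: centre of the underside, on the stud's axis, at table height; z up.
- seat (a point): point on the stud's axis at the level of the plate's top face (14 mm above the table), where the underside of the ring must come to lie; z up.
- large_ring: the larger plain aluminium ring, outside diameter 60 mm, bore 30 mm right through, 25 mm high, about 150 g, lying flat on the table. Origin: centre of its underside; z is its axis, up. It goes over the stud with 5 mm of play all round.
- cap: hold-down cap standing on the table with its knob up: plain steel round body 50 mm in diameter and 34 mm high, with a blind bore 30 mm in diameter and 26 mm deep open at the bottom, and on top of it a black knob 28 mm in diameter and 30 mm high, by which it is picked up (64 mm high in all, about 180 g). Origin: centre of the underside; z is its axis, up, through the knob. It covers the stud's end; being wider than the ring's bore, it keeps the ring from going on or off.
- small_ring: the smaller plain aluminium ring, a bystander: outside diameter 40 mm, bore 24 mm, 25 mm high, lying flat on the table. Origin: centre of its underside; z is its axis, up.
Mind the look-alikes: they are no part of the job. Of the things shaped like the fixture, the steel one is meant.

How it is judged:
On the way:
1. the larger ring lies on the plate around the stud, while the cap is still off the fixture (horizontal distance between large_ring and seat below 0.009 m and z of large_ring in the frame of seat below 0.005 m and angle between the z axis of large_ring and the z axis of fixture, either way round below 0.17 rad and horizontal distance between cap and seat above 0.06 m), for 0.2 s.
At the end, for the whole second after the job is handed in: Larger ring around the stud: centre within 9 mm of its axis, underside within 5 mm of the plate, within 10 degrees of flat. Cap knob up on that ring: axis within 10 mm of the stud's, underside 20 to 30 mm above the plate, within 10 degrees of upright. Both at rest (horizontal distance between large_ring and seat below 0.009 m and z of large_ring in the frame of seat below 0.005 m and angle between the z axis of large_ring and the z axis of fixture, either way round below 0.17 rad and horizontal distance between cap and seat below 0.01 m and z of cap in the frame of seat between 0.02 and 0.03 m and angle between cap's own z axis and vertical below 0.17 rad and linear speed of each of cap, large_ring below 0.02 m/s); the robot touches nothing.
It fails at once if the smaller ring is moved more than 30 mm from its place (distance of small_ring from where it was at the start of the episode above 0.03 m).
It also fails if it takes over 58 s, if anything falls off the work surface, if the arm or the gripper's body presses on something with over 40 N, if the wrist force passes 120 N, or if a joint passes its speed limit or range.

ROBOT

A 7-joint arm with a two-finger parallel gripper is mounted at the origin on the work surface. World frame = base frame: x ahead of the robot, y to its left, z up, the work surface at z = 0. Lengths are in m, angles in rad, forces in N, time in s.
With the tool pointing down it reaches from about 0.4 to 0.875 m from the base axis. Payload 4.4 kg.
Tool frame: the origin (TCP) lies between the finger pads; the fingertips stand 25 mm ahead of it and the grasp point (between the pads) lies 6 mm ahead of it; z points along the fingers, y is the direction in which the jaws open and shut (so a half turn about z gives the same grasp; the last joint's range is limited). The gripper opens to 85 mm and grips with 20 to 120 N. Pads are 22 mm wide; open, the fingers measure 114 mm over their backs; the gripper's body (76 mm by 85 mm) begins 54 mm behind the grasp point. The pads swing forward as they close: fully open they stand 13 mm farther back than shut.
Start: joints at [1.246, 0.628, 0.038, 1.517, -0.027, 0.996, -0.02], TCP at [0.166, -0.628, 0.256] pointing down, gripper open.
Joint ranges: [-3.06, 3.06], [-0.37, 2.12], [-1.25, 1.32], [0.18, 2.47], [-1.1, 4.24], [0.23, 1.98], [-2.94, 2.94]. Speed limits (rad/s): [2.57, 2.57, 3.14, 3.14, 3.14, 3.14, 3.14].

INTERFACE

Orientations are given as a unit quaternion [x, y, z, w].
In Python, from cell import * gives the robot as it stands.
- The arm moves only by the tool servo_tool, never from a script. Its argument "steps" is a list that holds one entry, the list of rows, each a list of 5 numbers: the closure, from 0 (fully open) to 1 (shut), then the shift along the tool's x, y, z in mm, then the turn about the tool's z in degrees. A call has 1 to 20 rows; each row is the pose to reach, as a shift and turn from the pose measured when the call began, along the tool's axes at that moment; what a row does not reach only later rows make up. A row lasts 1/8 s, in which the tool goes at most 62.5 mm and 10.7 degrees, less where a joint would pass 70% of its speed; a pose out of reach is approached as far as the arm can. A call with a gripper value outside its range is refused whole. The fingers move at their own pace and stop on an object; "force" is the grip in N (left out, the last holds). Time passes only in rows, so rows that repeat a pose let the fingers close. It gives the time, the measured TCP pose, the force and the opening at its end, in the units of the state.
- get_obs(): the state, without advancing time (a new reading comes with each control period).
- read_camera(name): name is "side" or "top" or "wrist"; returns the picture (400x640x3 uint8, red, green, blue); there is no depth.
- get_calibration(name): a dict with "fov_y" (degrees; the focal length in pixels is half the picture's height over the tangent of half this angle, whatever the lens; pixels are square), "cx", "cy" (the principal point, pixels), "R" (3x3) and "t" (3): a world point X has camera coordinates R X + t. Camera axes: x right, y down, z forward; pixel columns grow to the right and rows downward; lengths in m; the calibration is good to about 2 mm. A picture is of the moment at which its call begins: read the wrist's pose just before it. get_calibration takes no time and is no camera call; for the wrist camera it gives the pose at the moment of the call.
- job_done(): hands the job in, once; it reports no verdict.
Trained networks look in the newest picture that a camera, given by its name, has taken for a name from the list of things; names that differ only in an ending like _2 or _b are one class to them, and where a whole thing is asked for, a point or a joint stands for the part that bears it (a point fixed in the world has none). Each returns a list of dicts, best first, with "p" (0 to 1); they miss things now and then, are a little off and sometimes report something else, mostly with a low value. They report only what shows in the picture. A call takes as long as a camera call. They do not tell look-alikes from the thing itself.
- search_frame(camera, thing): "at" ([x, y, z] in m, in world coordinates, good to about 4 mm: the middle of the surface that is visible of it).
The state is a dict: "time_s": time; "joint_pos": joint angles; "dq": joint speeds; "tau": joint torques, N m; "tcp_pos": TCP position; "tcp_rot": TCP orientation; "force": force on the tool from outside, world axes, zero at the start; "wrist_torque": the same for the moment, N m; "grip_width": finger opening in m.
Only numpy, scipy, OpenCV 4.12 (cv2) and the standard library are available. Lean on these libraries where they do the work, as an engineer would, in place of code of your own. Each camera call takes 0.05 s, during which the arm holds its last target. There are 200 camera calls.

## Working session

There is one attempt and no reset: what is moved stays moved. The work goes in short steps, Python scripts to look and compute and a tool call to move; the robot and the scene stay as the last step left them, time stands still between calls to the robot, and variables do not carry over. Pictures are saved under pics/ and viewed, about 8 in all and at most 12, crops included, and the job is handed in when it is done.

Besides the shell and the picture viewer there is one more tool, called after "Call:" as name(argument=value, ...), one argument or row to a line, values as JSON. servo_tool: Moves the arm, as the interface text tells. Its arguments: {"type":"object","properties":{"steps":{"type":"array","items":{"type":"array","items":{"type":"array","items":{"type":"number"}}}},"force":{"type":"number"}},"required":["steps"]}

```bash
mkdir -p pics; python3 - <<'E'
from cell import *
import cv2,numpy as np
ims=[read_camera(n) for n in("top","side")]
for n,i in zip(("top","side"),ims): cv2.imwrite(f"pics/{n}0.png",i[:,:,::-1])
for c in("top","side"):
  for t in("fixture","large_ring","cap","small_ring"):
    print(c,t,[(np.round(d["at"],3).tolist(),round(d["p"],2)) for d in search_frame(c,t)])
for c in("top","side","wrist"):print(c,get_calibration(c))
print(get_obs())
E
```

```text
top fixture [([0.58, 0.17, 0.017], 0.85), ([0.291, -0.188, 0.014], 0.82), ([0.373, 0.311, 0.014], 0.68), ([0.383, 0.071, 0.018], 0.63)]
top large_ring [([0.502, -0.249, 0.027], 0.8)]
top cap [([0.448, -0.097, 0.032], 0.78)]
top small_ring [([0.627, -0.125, 0.028], 0.44)]
side fixture [([0.379, 0.059, 0.012], 0.87), ([0.365, 0.306, 0.012], 0.81), ([0.572, 0.166, 0.014], 0.74), ([0.286, -0.204, 0.017], 0.66)]
side large_ring [([0.497, -0.257, 0.027], 0.57)]
side cap [([0.446, -0.112, 0.039], 0.77)]
side small_ring [([0.625, -0.124, 0.018], 0.75)]
top {'fov_y': 42.14325604104043, 'cx': 326.59992215418526, 'cy': 197.91835699098962, 'R': array([[ 0.01963747, -0.99980506, -0.00205297],
       [-0.97441397, -0.01867884, -0.2239833 ],
       [ 0.22390129,  0.00639891, -0.97459082]]), 't': array([-0.00172023,  0.46902933,  1.20369876])}
side {'fov_y': 47.80896431188728, 'cx': 323.617399536291, 'cy': 190.34735398873906, 'R': array([[ 0.95363756, -0.30087061, -0.00723044],
       [-0.22002789, -0.68060489, -0.69883096],
       [ 0.20533662,  0.66802235, -0.71525031]]), 't': array([-0.4437915 , 
[... 341 characters left out ...]
.38042374])}
{'time_s': 0.5, 'joint_pos': array([ 1.24622089,  0.6284282 ,  0.03848056,  1.51743999, -0.0269749 ,
        0.99631064, -0.02002449]), 'dq': array([ 0.00090394, -0.00171225,  0.00019322, -0.0002719 ,  0.00023568,
       -0.00092029,  0.00040394]), 'tau': array([-8.03712046e-04, -5.62792361e+01,  1.22415338e+00, -1.93599683e+01,
        1.07836546e-02,  2.69641678e-03,  3.23971403e-05]), 'tcp_pos': array([ 0.16635781, -0.62833695,  0.25628196]), 'tcp_rot': array([ 9.91642436e-01,  1.29016578e-01,  7.16932299e-06, -3.56626521e-05]), 'force': array([0.07543741, 0.86597702, 0.88290583]), 'wrist_torque': array([0.01328295, 0.0118126 , 0.02493233]), 'grip_width': 0.08544604878123539}
```

View pics/top0.png

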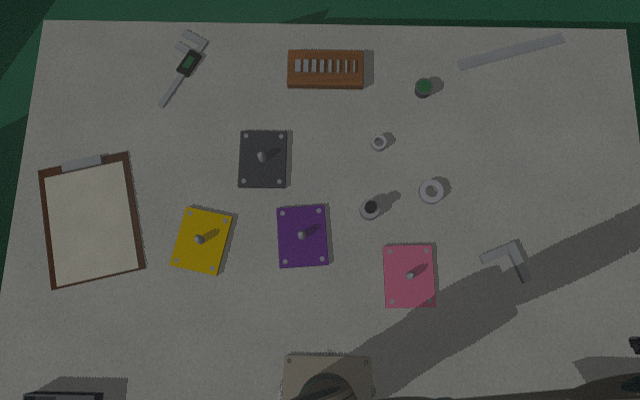

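View pics/side0.png

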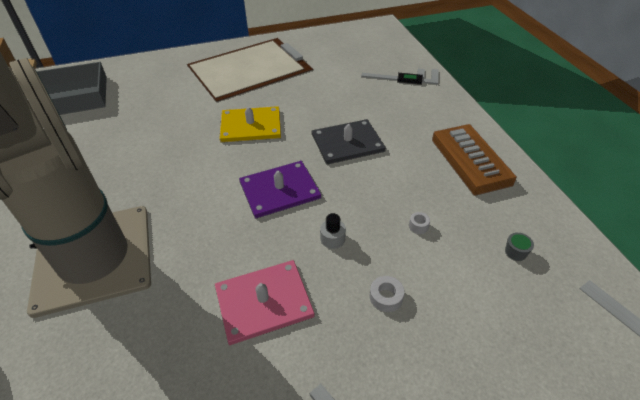

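Top view: four fixture shapes, at grey (264,158), yellow (201,241), purple (302,236) and pink (410,276). The dark grey one fits "dark steel". The large ring is at (431,190), the small ring at (379,142) and the cap at (371,209). I'll confirm these in enlarged crops.

```bash
cat > h.py <<'E'
from cell import *
import cv2,numpy as np
def proj(c,X):
    f=200/np.tan(np.radians(c["fov_y"]/2)); p=c["R"]@np.array(X)+c["t"]
    return np.array([c["cx"]+f*p[0]/p[2],c["cy"]+f*p[1]/p[2]])
def back(c,uv,z):
    f=200/np.tan(np.radians(c["fov_y"]/2))
    d=c["R"].T@np.array([(uv[0]-c["cx"])/f,(uv[1]-c["cy"])/f,1]); o=-c["R"].T@c["t"]
    return o+d*(z-o[2])/d[2]
E
python3 - <<'E'
from h import *
t=cv2.imread("pics/top0.png");s=cv2.imread("pics/side0.png")
def crop(i,u,v,h=28):
    return cv2.resize(i[v-h:v+h,u-h:u+h],(260,260),interpolation=cv2.INTER_CUBIC)
a=np.hstack([crop(t,264,158,34),crop(t,431,190),crop(t,371,209)])
b=np.hstack([crop(s,348,138,34),crop(s,387,292),crop(s,333,230)])
cv2.imwrite("pics/crops.png",np.clip(np.vstack([a,b])*1.4,0,255).astype(np.uint8))
E
```

```text
(no output)
```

View pics/crops.png

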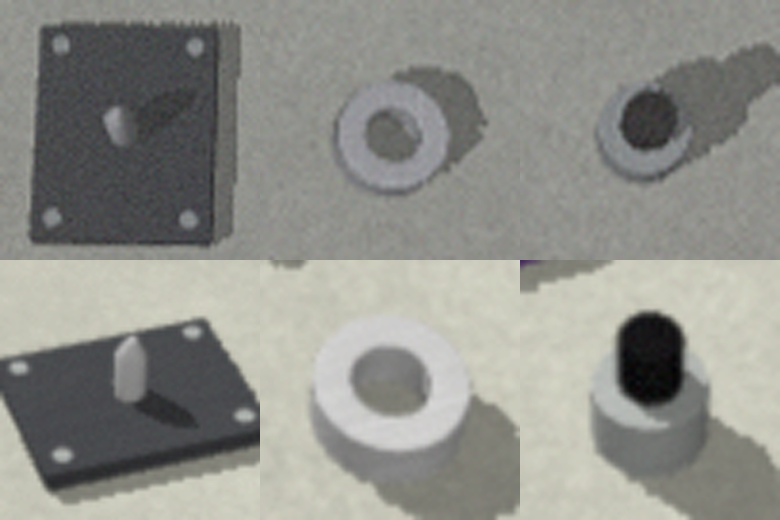

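The grey fixture with the bright stud is the steel one, and the ring and cap are as described. Positions from the crop pixels:

```bash
python3 - <<'E'
from h import *
T=get_calibration("top");S=get_calibration("side")
k=56/260;q=68/260
P=lambda u0,v0,x,y,k:np.array([u0+x*k-.5,v0+y*k-.5])
for n,a,b,z in [("ring",P(403,162,133,134,k),P(359,264,131.5,124,k),.025),
 ("fix",P(230,124,124,132,q),P(314,104,129.5,132.5,q),.014),
 ("knobtop",P(343,181,130,118,k),P(305,202,131,77,k),.064),
 ("stud tip",P(230,124,118,118,q),P(314,104,131,77,q),.056)]:
  print(n,back(T,a,z).round(4),back(S,b,z).round(4))
for c,i in((T,"top"),(S,"side")):print(-c["R"].T@c["t"])
E
```

```text
ring [ 0.4997 -0.2517  0.025 ] [ 0.5014 -0.2526  0.025 ]
fix [0.579  0.1742 0.014 ] [0.5813 0.1751 0.014 ]
knobtop [ 0.4489 -0.098   0.064 ] [ 0.4529 -0.0981  0.064 ]
stud tip [0.5753 0.1727 0.056 ] [0.5818 0.1775 0.056 ]
[ 1.87552810e-01 -6.61333148e-04  1.27816496e+00]
[ 0.27307936 -0.62654246  0.71025417]
```

Call:
servo_tool(
  steps=[
    [[0,30,-20,0,0],[0,80,-53,10,0],[0,135,-90,20,0],[0,190,-126,30,0],[0,245,-162,40,0],[0,300,-199,50,0],[0,350,-232,55,0],[0,390,-259,60,0],[0,412,-273,60,0],[0,419,-278,60,0],[0,419,-278,60,0],[0,419,-278,60,0]],
  ],
  force=40,
)

```text
time_s: 2.0
tcp_pos: [0.499, -0.2543, 0.1965]
tcp_rot: [0.992, 0.128, -0.0, 0.0]
force: [-0.6, -0.5, 0.2]
grip_width: 0.0855
```

```bash
python3 - <<'E'
from h import *
o=get_obs();print(o["time_s"],o["tcp_pos"],o["tcp_rot"])
W=get_calibration("wrist");i=read_camera("wrist");print(proj(W,[.5005,-.252,.025]))
for t in("large_ring","cap"):print([(d["at"],d["p"]) for d in search_frame("wrist",t)])
p0=proj(W,[.5005,-.252,.025])
for a in np.linspace(0,6.28,40):
    for r in(.03,.015):
        u=proj(W,[.5005+r*np.cos(a),-.252+r*np.sin(a),.025]);cv2.circle(i,tuple(int(round(x)) for x in u),0,(255,0,0),-1)
cv2.imwrite("pics/w1.png",i[:,:,::-1])
E
```

```text
2.0 [ 0.49899666 -0.25430653  0.19646081] [ 9.91832854e-01  1.27543300e-01 -3.38913566e-04  4.26221633e-04]
[319.98983882 186.25853826]
[([0.4999, -0.2509, 0.0277], 0.82)]
[([0.4624, -0.1071, 0.0339], 0.81)]
```

View pics/w1.png

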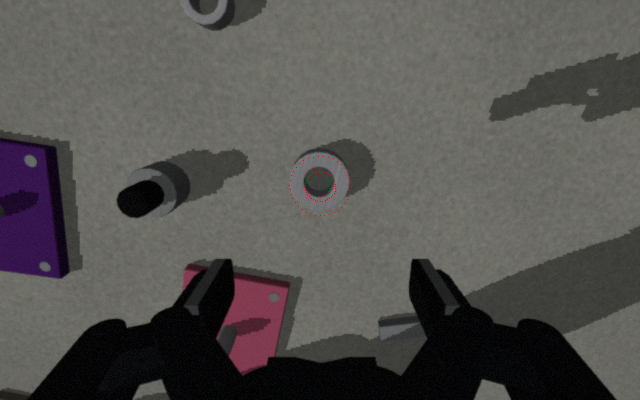

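The wrist overlay of the measured ring (red, at (320,186)) sits on the ring to within about a pixel. I'll descend and grip.

Call:
servo_tool(
  steps=[
    [[0,2,-2,40,0],[0,2,-2,90,0],[0,2,-2,130,0],[0,2,-2,155,0],[0,2,-2,166,0],[0,2,-2,168,0],[0,2,-2,168,0],[1,2,-2,168,0],[1,2,-2,168,0],[1,2,-2,168,0],[1,2,-2,168,0],[1,2,-2,168,0],[1,2,-2,168,0],[1,2,-2,168,0]],
  ],
  force=40,
)

```text
time_s: 3.9
tcp_pos: [0.5014, -0.2515, 0.0299]
tcp_rot: [0.992, 0.128, 0.001, 0.001]
force: [-1.5, 0.1, 8.2]
grip_width: 0.0592
```

Call:
servo_tool(
  steps=[
    [[1,0,0,-10,0],[1,0,0,-30,0],[1,0,0,-60,0],[1,0,0,-90,0],[1,0,0,-100,0],[1,0,0,-100,0]],
  ],
)

```text
time_s: 4.65
tcp_pos: [0.5014, -0.2515, 0.1305]
tcp_rot: [0.992, 0.128, 0.001, 0.001]
force: [0.0, 0.4, -1.3]
grip_width: 0.059
```

```bash
python3 - <<'E'
from h import *
o=get_obs();print(o["tcp_pos"],o["tcp_rot"],o["force"],o["grip_width"])
s=read_camera("side");u=proj(get_calibration("side"),o["tcp_pos"]).astype(int);w=read_camera("wrist")
c=s[u[1]-70:u[1]+70,u[0]-100:u[0]+100]
cv2.imwrite("pics/g1.png",np.vstack([cv2.resize(c,(400,280))]+[cv2.resize(w,(400,250))])[:,:,::-1])
E
```

```text
[ 0.50144345 -0.25153734  0.13046978] [9.91815062e-01 1.27674747e-01 1.12844508e-03 8.76644543e-04] [ 0.00154854  0.40304836 -1.27409592] 0.059032626125324277
```

View pics/g1.png

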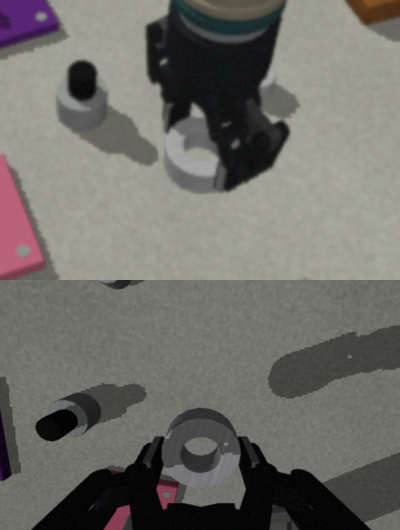

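The ring is held level, and the -1.3 N on the wrist matches 150 g. I'll carry it over the fixture.

Call:
servo_tool(
  steps=[
    [[1,10,-22,0,0],[1,30,-64,0,0],[1,53,-113,0,0],[1,76,-162,0,0],[1,99,-211,0,0],[1,122,-260,0,0],[1,145,-309,0,0],[1,164,-350,0,0],[1,178,-379,0,0],[1,184,-392,0,0],[1,184,-392,0,0],[1,184,-392,0,0]],
  ],
)

```text
time_s: 6.25
tcp_pos: [0.5791, 0.1722, 0.1286]
tcp_rot: [0.992, 0.126, -0.001, 0.001]
force: [-0.0, -0.2, -1.5]
grip_width: 0.059
```

```bash
python3 - <<'E'
from h import *
o=get_obs();print(o["tcp_pos"],o["tcp_rot"],o["force"],o["grip_width"])
W=get_calibration("wrist");w=read_camera("wrist");S=get_calibration("side");s=read_camera("side")
p=o["tcp_pos"]
def circ(i,C,x,y,z,r,col):
    for a in np.linspace(0,6.28,60):
        u=proj(C,[x+r*np.cos(a),y+r*np.sin(a),z]);cv2.circle(i,tuple(int(round(v)) for v in u),0,col,-1)
for i,C in((w,W),(s,S)):
    circ(i,C,p[0],p[1],p[2]-.0049,.03,(255,0,0));circ(i,C,p[0],p[1],p[2]-.0049,.015,(255,0,0))
    circ(i,C,.580,.1745,.014,.010,(0,255,0));circ(i,C,.580,.1745,.056,.003,(0,255,0))
u=proj(S,p).astype(int)
cv2.imwrite("pics/f1.png",np.hstack([cv2.resize(w[180:400,200:460],(460,390)),cv2.resize(s[u[1]-60:u[1]+80,u[0]-60:u[0]+60],(334,390))])[:,:,::-1])
E
```

```text
[0.579067   0.1721804  0.12864601] [ 9.91971124e-01  1.26458776e-01 -6.95597380e-04  9.91348634e-04] [-0.04155631 -0.20118703 -1.46752065] 0.0589713608862033
```

View pics/f1.png

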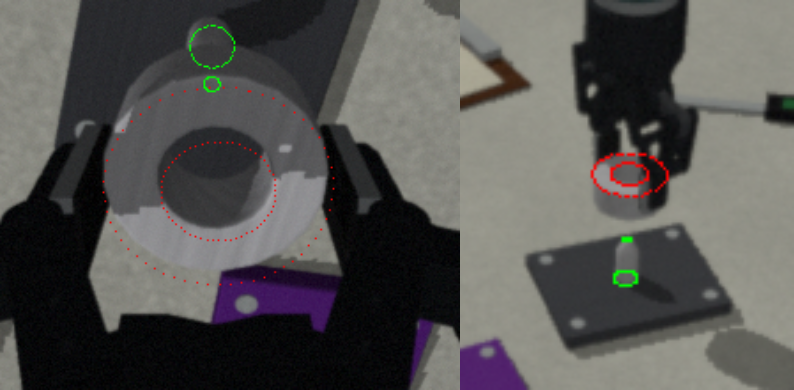

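The side overlay fits both ring and stud, while in the wrist view both are shifted the same way by 3–4 mm. That puts the relative error between them at only about 2 mm. I'll correct by about 3 mm and lower until the ring surrounds the tip.

Call:
servo_tool(
  steps=[
    [[1,3,-2,0,0],[1,3,-2,20,0],[1,3,-2,35,0],[1,3,-2,48,0],[1,3,-2,50,0],[1,3,-2,50,0],[1,3,-2,50,0]],
  ],
)

```text
time_s: 7.22
tcp_pos: [0.5821, 0.1752, 0.0795]
tcp_rot: [0.992, 0.126, 0.0, 0.001]
force: [0.2, -0.3, -2.2]
grip_width: 0.0593
```

```bash
python3 - <<'E'
from h import *
o=get_obs();print(o["tcp_pos"],o["tcp_rot"],o["force"],o["grip_width"])
w=read_camera("wrist");T=get_calibration("top");s=read_camera("side");S=get_calibration("side")
u=proj(S,o["tcp_pos"]).astype(int)
cv2.imwrite("pics/f2.png",np.hstack([cv2.resize(w[180:400,200:460],(460,390)),cv2.resize(s[u[1]-60:u[1]+80,u[0]-60:u[0]+60],(334,390))])[:,:,::-1])
E
```

```text
[0.5821179  0.17521117 0.07950312] [9.91984253e-01 1.26360045e-01 1.88589741e-04 5.87738365e-04] [ 0.22770569 -0.29991021 -2.23023243] 0.059314078227200986
```

View pics/f2.png

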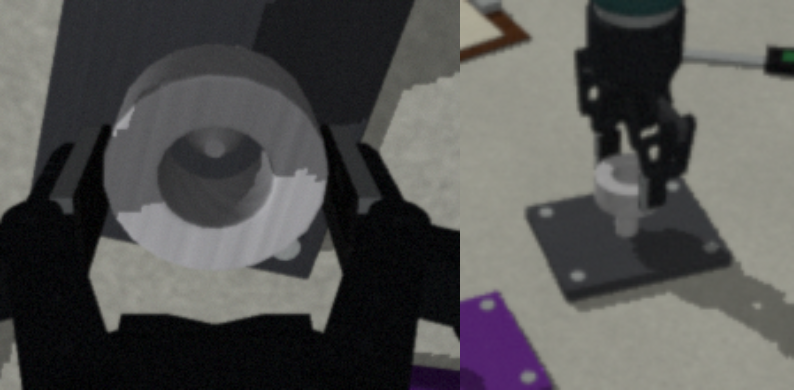

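The stud tip shows through the bore at (214,148), a little ahead of centre. I'll shift forward 2 mm and lower to the plate.

Call:
servo_tool(
  steps=[
    [[1,2,0,0,0],[1,2,0,10,0],[1,2,0,20,0],[1,2,0,28,0],[1,2,0,33,0],[1,2,0,35,0],[1,2,0,36,0],[1,2,0,36,0]],
  ],
)

```text
time_s: 8.32
tcp_pos: [0.5837, 0.1755, 0.044]
tcp_rot: [0.992, 0.126, -0.0, 0.001]
force: [-1.7, -0.8, 4.0]
grip_width: 0.0591
```

Call:
servo_tool(
  steps=[
    [[0,0,0,0,0],[0,0,0,0,0],[0,0,0,0,0],[0,0,0,0,0],[0,0,0,-10,0],[0,0,0,-40,0],[0,0,0,-80,0],[0,0,0,-120,0],[0,0,0,-130,0],[0,0,0,-130,0]],
  ],
)

```text
time_s: 9.57
tcp_pos: [0.5839, 0.1758, 0.1748]
tcp_rot: [0.992, 0.126, 0.001, 0.0]
force: [0.6, -0.3, -0.1]
grip_width: 0.0858
```

```bash
python3 - <<'E'
from h import *
o=get_obs();print(o["tcp_pos"],o["tcp_rot"],o["force"],o["grip_width"])
W=get_calibration("wrist");w=read_camera("wrist");s=read_camera("side");S=get_calibration("side")
for c in("side","wrist"):print([(d["at"],d["p"]) for d in search_frame(c,"large_ring")])
def circ(i,C,x,y,z,r,col):
    for a in np.linspace(0,6.28,60):
        u=proj(C,[x+r*np.cos(a),y+r*np.sin(a),z]);cv2.circle(i,tuple(int(round(v)) for v in u),0,col,-1)
for i,C in((w,W),(s,S)):
    circ(i,C,.580,.1745,.039,.03,(255,0,0));circ(i,C,.580,.1745,.056,.003,(0,255,0))
u=proj(S,[.58,.1745,.03]).astype(int);v=proj(W,[.58,.1745,.03]).astype(int);print(v)
f=lambda i,u:cv2.resize(i[max(u[1]-60,0):u[1]+60,u[0]-60:u[0]+60],(390,390))
cv2.imwrite("pics/f3.png",np.hstack([f(w,v),f(s,u)])[:,:,::-1])
E
```

```text
[0.58385645 0.17580392 0.17480327] [9.91982775e-01 1.26371479e-01 5.09589306e-04 4.03605727e-04] [ 0.60310013 -0.30997237 -0.08066435] 0.08576513003571638
[([0.5812, 0.1576, 0.0378], 0.87), ([0.4465, -0.1119, 0.0374], 0.64), ([0.5626, 0.1524, 0.0123], 0.19)]
[([0.5875, 0.1772, 0.0408], 0.66)]
[322 201]
```

View pics/f3.png

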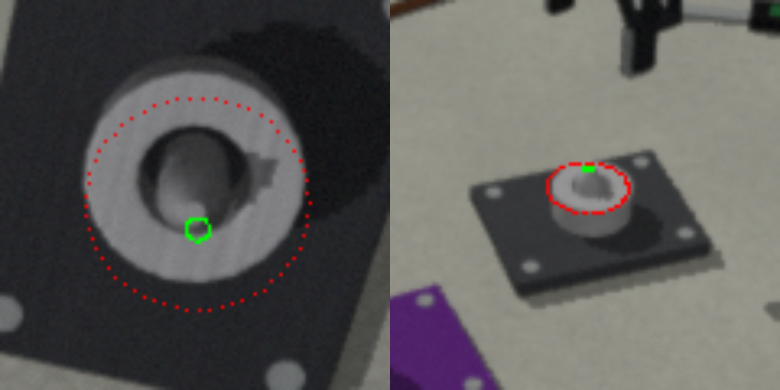

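The ring lies flat around the stud; the side view shows its rim on the predicted ellipse at (588,188). Next is the cap.

Call:
servo_tool(
  steps=[
    [[0,-20,23,0,0],[0,-57,66,0,0],[0,-94,110,0,0],[0,-130,153,0,0],[0,-164,193,0,0],[0,-188,221,0,0],[0,-197,232,0,0],[0,-197,232,0,0],[0,-197,232,0,0]],
  ],
)

```text
time_s: 10.9
tcp_pos: [0.4511, -0.0969, 0.1733]
tcp_rot: [0.992, 0.128, -0.001, 0.0]
force: [0.3, 0.3, 0.2]
grip_width: 0.0852
```

```bash
python3 - <<'E'
from h import *
o=get_obs();print(o["tcp_pos"],o["tcp_rot"],o["force"],o["grip_width"])
W=get_calibration("wrist");w=read_camera("wrist")
s=cv2.imread("pics/side0.png")[:,:,::-1].copy();S=get_calibration("side")
t=cv2.imread("pics/top0.png")[:,:,::-1].copy();T=get_calibration("top")
def circ(i,C,x,y,z,r,col):
    for a in np.linspace(0,6.28,60):
        u=proj(C,[x+r*np.cos(a),y+r*np.sin(a),z]);cv2.circle(i,tuple(int(round(v)) for v in u),0,col,-1)
f=lambda i,u,h:cv2.resize(i[max(u[1]-h,0):u[1]+h,max(0,u[0]-h):u[0]+h],(266,266))
L=[]
for i,C,h in((w,W,80),(s,S,30),(t,T,30)):
    circ(i,C,.451,-.098,.034,.025,(255,0,0));circ(i,C,.451,-.098,.064,.014,(0,255,0))
    u=proj(C,[.451,-.098,.04]).astype(int);print(u);L.append(f(i,u,h))
cv2.imwrite("pics/c1.png",np.hstack(L)[:,:,::-1])
E
```

```text
[ 0.45110532 -0.09692554  0.17332359] [ 9.91832135e-01  1.27542950e-01 -1.26832870e-03  4.50399434e-04] [0.27868309 0.30781298 0.21013712] 0.08518060322495051
[323 200]
[331 226]
[369 207]
```

View pics/c1.png

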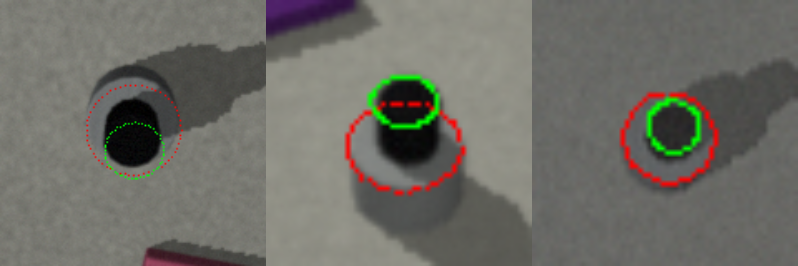

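In the side and top views the predicted cap outlines fit to about 1 mm. The wrist view shows the same forward bias as before, so I'll aim 2 mm further forward, at x≈0.453.

Call:
servo_tool(
  steps=[
    [[0,2,1,30,0],[0,2,1,65,0],[0,2,1,90,0],[0,2,1,104,0],[0,2,1,108,0],[0,2,1,108,0],[0,2,1,108,0],[1,2,1,108,0],[1,2,1,108,0],[1,2,1,108,0],[1,2,1,108,0],[1,2,1,108,0],[1,2,1,108,0],[1,2,1,108,0],[1,2,1,108,0]],
  ],
  force=50,
)

```text
time_s: 12.82
tcp_pos: [0.4531, -0.0974, 0.0657]
tcp_rot: [0.992, 0.128, -0.001, 0.0]
force: [-1.6, 0.8, 5.9]
grip_width: 0.0265
```

Call:
servo_tool(
  steps=[
    [[1,0,0,-10,0],[1,0,0,-30,0],[1,0,0,-60,0],[1,0,0,-90,0],[1,0,0,-100,0],[1,0,0,-100,0],[1,0,0,-100,0]],
  ],
)

```text
time_s: 13.7
tcp_pos: [0.4526, -0.0971, 0.1647]
tcp_rot: [0.992, 0.128, -0.002, 0.0]
force: [-0.1, 0.1, -2.0]
grip_width: 0.0263
```

```bash
python3 - <<'E'
from h import *
o=get_obs();print(o["tcp_pos"],o["tcp_rot"],o["force"],o["grip_width"])
W=get_calibration("wrist");w=read_camera("wrist");S=get_calibration("side");s=read_camera("side")
p=o["tcp_pos"];z0=p[2]-.0657
def circ(i,C,z,r,col):
    for a in np.linspace(0,6.28,60):
        u=proj(C,[p[0]+r*np.cos(a),p[1]+r*np.sin(a),z+z0]);cv2.circle(i,tuple(int(round(v)) for v in u),0,col,-1)
for i,C in((w,W),(s,S)):circ(i,C,.034,.025,(255,0,0));circ(i,C,0,.025,(0,255,0))
f=lambda i,u,h:cv2.resize(i[max(u[1]-h,0):u[1]+h,u[0]-h:u[0]+h],(390,390))
cv2.imwrite("pics/c2.png",np.hstack([f(w,proj(W,p).astype(int),100),f(s,proj(S,p).astype(int),60)])[:,:,::-1])
E
```

```text
[ 0.45256567 -0.09709405  0.16472559] [ 9.91796486e-01  1.27809658e-01 -2.09413015e-03  1.88426274e-04] [-0.0557361   0.09943515 -2.02627488] 0.02625216100922123
```

View pics/c2.png

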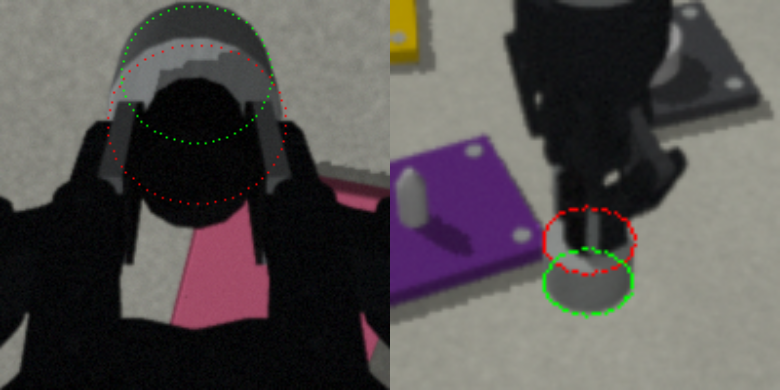

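The cap is held level and centred: the overlays fit in the side view, and -2.0 N matches its mass. I'll carry it over the stud.

Call:
servo_tool(
  steps=[
    [[1,19,-23,0,0],[1,55,-66,0,0],[1,92,-110,0,0],[1,128,-153,0,0],[1,160,-191,0,0],[1,183,-219,0,0],[1,193,-231,10,0],[1,193,-231,20,0],[1,193,-231,30,0],[1,193,-231,33,0],[1,193,-231,33,0]],
  ],
)

```text
time_s: 15.18
tcp_pos: [0.5805, 0.174, 0.1307]
tcp_rot: [0.992, 0.127, -0.003, 0.0]
force: [0.6, -0.2, -2.2]
grip_width: 0.0266
```

```bash
python3 - <<'E'
from h import *
o=get_obs();print(o["tcp_pos"],o["tcp_rot"],o["force"],o["grip_width"])
p=o["tcp_pos"];z0=p[2]-.0657
L=[]
for n,h in(("side",45),("top",35)):
    i=read_camera(n);C=get_calibration(n)
    u=proj(C,[p[0],p[1],.07]).astype(int)
    L.append(cv2.resize(i[max(u[1]-h,0):u[1]+h,u[0]-h:u[0]+h],(390,390)))
cv2.imwrite("pics/c3.png",np.hstack(L)[:,:,::-1])
E
```

```text
[0.58045174 0.17400968 0.13067865] [ 9.91896626e-01  1.27022138e-01 -2.51033995e-03  3.97167955e-04] [ 0.6260272  -0.19599341 -2.23006992] 0.02664035027936468
```

View pics/c3.png

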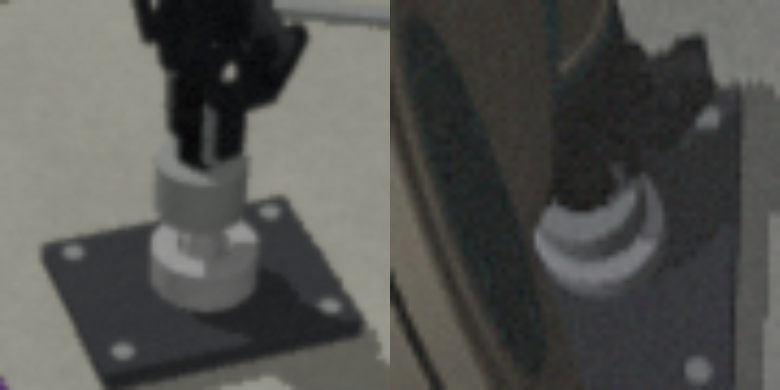

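Side view: the cap's axis (≈200) is about 2 mm left of the stud's (≈206). I'll shift forward 2 mm and lower onto the ring.

Call:
servo_tool(
  steps=[
    [[1,2,-1,0,0],[1,2,-1,7,0],[1,2,-1,14,0],[1,2,-1,20,0],[1,2,-1,24,0],[1,2,-1,26,0],[1,2,-1,26,0],[1,2,-1,26,0]],
  ],
)

```text
time_s: 16.27
tcp_pos: [0.5826, 0.1762, 0.1054]
tcp_rot: [0.992, 0.127, -0.002, 0.0]
force: [-0.0, 0.3, -2.3]
grip_width: 0.0263
```

Still carrying the weight, so I'll go slightly lower until contact.

Call:
servo_tool(
  steps=[
    [[1,0,0,1,0],[1,0,0,2,0],[1,0,0,2,0]],
  ],
)

```text
time_s: 16.65
tcp_pos: [0.5828, 0.1763, 0.1047]
tcp_rot: [0.992, 0.127, -0.001, -0.0]
force: [-2.7, -1.1, 7.2]
grip_width: 0.0268
```

Contact at the expected height (TCP z 0.1047). Release and rise.

Call:
servo_tool(
  steps=[
    [[0,0,0,0,0],[0,0,0,0,0],[0,0,0,0,0],[0,0,0,0,0],[0,0,0,0,0],[0,0,0,-15,0],[0,0,0,-50,0],[0,0,0,-90,0],[0,0,0,-120,0],[0,-40,0,-120,0],[0,-80,0,-120,0],[0,-80,0,-120,0]],
  ],
)

```text
time_s: 18.15
tcp_pos: [0.5029, 0.1554, 0.226]
tcp_rot: [0.992, 0.127, -0.002, -0.0]
force: [0.1, 0.0, -0.3]
grip_width: 0.0857
```

```bash
python3 - <<'E'
from h import *
o=get_obs();print(o["time_s"],o["tcp_pos"],o["force"],o["grip_width"])
L=[]
for n,h in(("side",45),("top",35)):
    i=read_camera(n);C=get_calibration(n)
    for z,r,col in((.039,.03,(255,0,0)),(.073,.025,(0,255,0))):
        for a in np.linspace(0,6.28,60):
            v=proj(C,[.581+r*np.cos(a),.175+r*np.sin(a),z]);cv2.circle(i,tuple(int(round(k)) for k in v),0,col,-1)
    u=proj(C,[.58,.175,.05]).astype(int)
    L.append(cv2.resize(i[max(u[1]-h,0):u[1]+h,u[0]-h:u[0]+h],(390,390)))
    print(n,[(d["at"],d["p"]) for d in search_frame(n,"small_ring")][:1])
cv2.imwrite("pics/end.png",np.hstack(L)[:,:,::-1])
E
```

```text
18.15 [0.50294265 0.15535381 0.22601678] [ 0.13167448  0.02221786 -0.28292604] 0.0856544604456547
side [([0.6269, -0.1266, 0.0177], 0.9)]
top []
```

View pics/end.png

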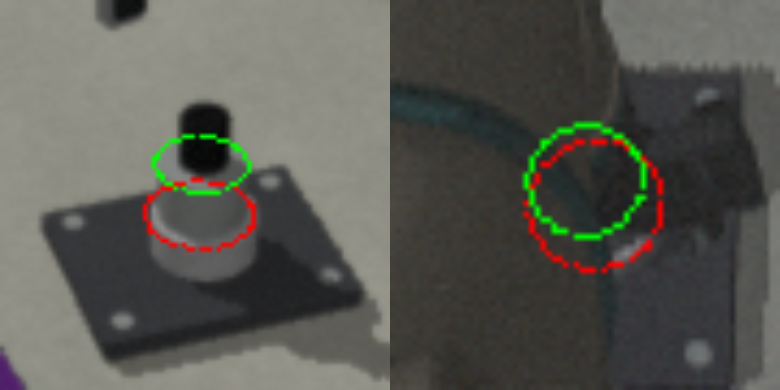

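The side view shows the cap upright on the ring: its body matches the predicted circle at (202,165), the ring matches at (200,215), and the gripper is clear. I'm handing the job in.

```bash
python3 -c "
from cell import *
print(job_done())"
```

```text
the job is handed in; nothing more can be done
None
```

The larger ring now lies flat on the dark steel fixture's plate around the stud, and the cap sits knob up on top of it. I handed the job in at about 18 s of the 58 s allowed, with the gripper open and clear; the simulator gave no verdict.

- **Side view:** at the end, the ring and cap outlines matched the predicted seated positions to within 1–2 mm. The cap touched down at the expected height, 39 mm above the table.
- **Smaller ring:** the side camera put it at (0.627, -0.127), against (0.625, -0.124) at the start, so it has not moved beyond measurement error.
- **Disagreements:** the wrist camera placed things about 4–8 mm further forward than the side and top views did. I relied on the other two and on positions relative to the stud.
- **Not confirmed:** the arm hid most of the fixture from the top camera at the end, so that view did not confirm the final position. It also did not find the smaller ring.

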